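# Quarantine the bearing housing that rattles

### The job

One of the four closed bearing housings has a loose ball inside. Find it by lifting them and shaking or tipping them in the hand, then slide that one under the roof of the quarantine bay, fully home against its back wall. Leave the other three standing upright on the worktop where they stood.

Things in the scene. Friction and masses are not known exactly. Their poses are not given: they have to be found in the camera images.
- housing_a: One of four outwardly identical closed housings, a to d, of grey plastic: 120 mm long (its x), 52 mm wide (its y), 48 mm high, 51 mm over the round steel cover (32 mm across) in the middle of the top. Origin: centre of the underside; z up. Empty it weighs 210 to 420 g, different for each and from start to start.
- housing_b: As housing_a. In one of the four, which one changes from start to start, a steel ball (32 mm, 135 g) rolls freely in the hollow inside, 40 mm to either side of the middle along x. The hollow's floor falls 0.06 rad from the middle to both ends, so held level the ball stays at the end it was last tipped to. The other three are empty. The ball cannot be seen.
- housing_c: As housing_a, same size and origin.
- housing_d: As housing_a, same size and origin.
- bay: Quarantine bay: white sheet-metal tunnel fixed to the worktop: side walls, roof and back wall, no floor (a housing slides in on the worktop, lengthways, either end first). Origin: middle of its open mouth, on the worktop; x points inward. Inside 60 mm wide, 60 mm high, 100 mm deep to the back wall; roof top 64 mm above the worktop. Foot flanges 3 mm thick reach 52 mm either side.
- bay_home (a point): Point on the worktop where the origin of a housing is when it is fully home against the back wall: 40 mm inward of the bay's mouth, midway between the walls; the housing then stands out 20 mm in front of the roof.
- bay_lip (a point): Middle of the roof's front edge, 64 mm above the worktop over the mouth. From the mouth the side walls (60 mm high, 4 mm thick) flare outward toward the robot as a lead-in, reaching 20 mm forward of the mouth and 42 mm either side of the middle.
Not all that is in view belongs to the job. Leave any green look-alike of the housing_d alone.

How it is judged:
By the outcome, as a careful person would: the job done as asked, in the order asked, and still so for the second after the job is handed in, with the robot touching nothing.
It also fails if it takes over 72 s, if anything falls off the work surface, if the arm or the gripper's body presses on something with over 40 N, if the wrist force passes 120 N, or if a joint passes its speed limit or range.

### The arm

A 6-joint arm with a two-finger parallel gripper is mounted at the origin on a cart in front of the work surface, level with it; the furniture and walls round the work are solid. World frame = base frame: x ahead of the robot, y to its left, z up, the work surface at z = 0. Lengths are in mm, angles in degrees, forces in N, time in s.
With the tool pointing down it reaches from about 300 to 850 mm from the base axis. Payload 4.2 kg.
Tool frame: the origin (TCP) lies midway between the tips of the shut fingers; the grasp point (between the pads) lies pinch_z behind it (pinch_z is the distance from the TCP to the grasp point, in mm); z points along the fingers, y is the line along which they close (so a half turn about z gives the same grasp; the last joint's range is limited). The gripper opens to 91 mm and grips with 3 to 60 N. Pads are 32 mm wide; open, the fingers measure 118 mm over their backs; the gripper's body (76 mm by 178 mm) begins 60 mm behind the grasp point.
Start: joints at [69.271, 18.312, 89.639, -0, 72.044, -1.146], TCP at [192.733, 541.754, 213.976] pointing down, gripper open.
Joint ranges: [-177.97, 177.97], [-48.28, 115.42], [12.27, 149.76], [-77.06, 257.06], [2.81, 150.46], [-146.56, 146.56]. Speed limits (degrees/s): [147.25, 147.25, 180, 180, 180, 180].

### API

Orientations are given as [roll, pitch, yaw] about the fixed x, y, z axes, in that order (R = Rz(yaw) Ry(pitch) Rx(roll)).
In Python, from workcell import state, grab_frame, job_done, masks_of, landmark_of, pinch_z gives the robot as it stands. The module is installed in compiled form; this text tells all that it offers.
- The arm moves only by the tool move_arm, never from a script. Its argument "plan" is a list of rows, each an object of numbers: "x", "y", "z": the shift along the tool's x, y, z in mm; "rx", "ry", "rz": the turn, a rotation vector about the tool's x, y, z in rad. A call has 1 to 10 rows; each row shifts and turns the commanded pose from where the row before left it, along the tool's axes as they then stand; what a row does not reach is not made up. A row lasts 1/10 s, in which the tool goes at most 50 mm and 8.59 degrees, less where a joint would pass 70% of its speed; a pose out of reach is approached as far as the arm can. A call is refused whole if a number of a shift passes 50 or a number of a turn 0.15, either way. A call with a gripper value outside its range is refused whole. "grip" is the opening, from 0 (shut) to 1 (fully open), set as the call begins (left out, the last holds). The fingers move at their own pace and stop on an object; "squeeze" is the grip in N (left out, the last holds). Time passes only in rows, so rows that do not move let the fingers close. It gives the time, the measured TCP pose, the force, the opening and the grip force at its end, in the units of the state.
- state(): the state, without advancing time (a new reading comes with each control period).
- grab_frame(name): name is "side" or "top"; returns a dict with "img" (420x560x3 uint8, red, green, blue), "z_map" (420x560 float32, mm along the optical axis (not along the pixel's ray), 0 where there is no reading), "fx", "fy", "cx", "cy" (pixels), "dist" ([k1, k2, p1, p2, k3] as OpenCV has them; the pictures are not rectified), "rvec" (rotation vector, rad) and "tvec" (3), from world to camera coordinates, as OpenCV has them. Camera axes: x right, y down, z forward; pixel columns grow to the right and rows downward; lengths in mm; the calibration is good to about 2 mm. A picture is of the moment at which its call begins.
- job_done(): hands the job in; it is judged then, once.
Trained networks look in the newest picture that a camera, given by its name, has taken for a name from the list of things; names that differ only in an ending like _2 or _b are one class to them, and where a whole thing is asked for, a point or a joint stands for the part that bears it (a point fixed in the world has none). Each returns a list of dicts, best first, with "p" (0 to 1); they miss things now and then, are a little off and sometimes report something else, mostly with a low value. They report only what shows in the picture. A call takes as long as a camera call. They do not tell look-alikes from the thing itself.
- masks_of(camera, label): "pixels" (420x560 bool, what is visible of it) and "box" ([centre column, centre row, width, height] in pixels, round what is visible of it).
- landmark_of(camera, label): "point" ([column, row] in pixels: a listed point, or the origin of a listed thing).
The state is a dict: "time_s": time; "qpos": joint angles; "qvel": joint speeds; "effort": joint torques, N m; "ee_pos": TCP position; "ee_rot": TCP orientation; "force": force on the tool from outside, world axes, zero at the start; "torque": the same for the moment, N m; "gripper_width": finger opening in mm; "gripper_force": force on a finger pad.
Only numpy, scipy, OpenCV 4.12 (cv2) and the standard library are available. Lean on these libraries where they do the work, as an engineer would, in place of code of your own. Each camera call takes 0.05 s, during which the arm holds its last target. There are 200 camera calls.

## Working session

There is one attempt and no reset: what is moved stays moved. The work goes in short steps, Python scripts to look and compute and a tool call to move; the robot and the scene stay as the last step left them, time stands still between calls to the robot, and variables do not carry over. Pictures are saved under pics/ and viewed, at most 10 in all, crops included, and the job is handed in when it is done.

Besides the shell and the picture viewer there is one more tool, called as name(argument=value, ...), one argument or row to a line, values as JSON. move_arm: Moves the arm, as the interface text tells. Its arguments: {"type":"object","properties":{"plan":{"type":"array","items":{"type":"object","properties":{"x":{"type":"number"},"y":{"type":"number"},"z":{"type":"number"},"rx":{"type":"number"},"ry":{"type":"number"},"rz":{"type":"number"}}}},"grip":{"type":"number"},"squeeze":{"type":"number"}},"required":["plan"]}

```bash
mkdir -p pics; cat > h.py <<'E'
import numpy as np, cv2
from workcell import *
def pts(f,mask):
    v,u=np.nonzero(mask&(f["z_map"]>0)); z=f["z_map"][v,u]
    K=np.array([[f["fx"],0,f["cx"]],[0,f["fy"],f["cy"]],[0,0,1]],float)
    n=cv2.undistortPoints(np.stack([u,v],1).astype(float)[:,None],K,np.array(f["dist"],float))[:,0]
    c=np.c_[n*z[:,None],z]
    R=cv2.Rodrigues(np.array(f["rvec"],float))[0]
    return (c-np.array(f["tvec"]).ravel())@R
def ray(f,px):
    K=np.array([[f["fx"],0,f["cx"]],[0,f["fy"],f["cy"]],[0,0,1]],float)
    n=cv2.undistortPoints(np.array([[px]],float),K,np.array(f["dist"],float))[0,0]
    R=cv2.Rodrigues(np.array(f["rvec"],float))[0]
    return -R.T@np.array(f["tvec"]).ravel(), R.T@np.r_[n,1]
E
python3 - <<'E'
from h import *
s=state();print({k:np.round(v,2) for k,v in s.items()}, pinch_z)
for c in("top","side"):
    f=grab_frame(c); cv2.imwrite(f"pics/{c}0.png",f["img"][...,::-1])
    for L in("housing_a","bay"):
        for m in masks_of(c,L):
            P=pts(f,m["pixels"])
            zt=np.percentile(P[:,2],90); T=P[abs(P[:,2]-zt)<5] if len(P) else P
            r=cv2.minAreaRect(T[:,:2].astype(np.float32)) if len(T)>5 else None
            print(c,L,round(m["p"],2),np.round(m["box"]),round(float(zt),1),r)
    for L in("bay_home","bay_lip","bay","housing_a"):
        print(c,L,[(np.round(l["point"],1).tolist(),round(l["p"],2)) for l in landmark_of(c,L)])
E
```

```text
{'time_s': np.float64(0.0), 'qpos': array([69.27, 18.35, 89.71,  0.  , 72.04, -1.15]), 'qvel': array([ 0.08, -0.13, -0.  , -0.01, -0.04,  0.04]), 'effort': array([  0.  , -41.25, -23.2 ,   0.07,   0.05,  -0.  ]), 'ee_pos': array([192.57, 541.25, 213.11]), 'ee_rot': array([-179.9 ,   -0.  ,  160.41]), 'force': array([ 0.07, -0.03,  0.74]), 'torque': array([-0.08, -0.03,  0.02]), 'gripper_force': np.float64(0.0), 'gripper_width': np.float64(91.46)} 18.8
top housing_a 0.82 [327. 215.  26.  43.] 52.3 ((466.67620849609375, -109.45741271972656), (118.74803161621094, 51.544795989990234), 3.7003726959228516)
top housing_a 0.73 [275. 218.  24.  43.] 52.2 ((465.18865966796875, 35.17963409423828), (119.32353210449219, 51.428104400634766), 2.3798980712890625)
top housing_a 0.72 [426. 204.  30.  48.] 52.1 ((496.2275695800781, -385.9465637207031), (51.642330169677734, 118.58989715576172), 81.11238861083984)
top housing_a 0.69 [371. 212.  24.  43.] 52.2 ((476.583251953125, -228.72035217285156), (51.75837707519531, 118.26799011230469), 79.28641510009766)
top housing_a 0.63 [146. 252.  51.  26.] 52.2
[... 1106 characters left out ...]
housing_a 0.77 [192. 157.  32.  34.] 49.6 ((367.3449401855469, 384.07843017578125), (52.29132843017578, 123.29092407226562), 5.481956481933594)
side bay 0.96 [280. 156.  51.  45.] 64.4 ((611.6098022460938, 262.4920654296875), (125.4579086303711, 76.70539855957031), 13.447464942932129)
side bay 0.39 [378. 339.  61.  48.] 51.2 ((494.2759094238281, -387.6706237792969), (53.620826721191406, 118.06868743896484), 80.74401092529297)
side bay_home [([280.9, 164.7], 0.83)]
side bay_lip [([269.7, 148.8], 0.56), ([265.7, 168.3], 0.17)]
side bay [([267.0, 168.3], 0.77)]
side housing_a [([296.0, 259.2], 0.94), ([271.0, 224.1], 0.88), ([192.4, 161.3], 0.67), ([377.6, 343.0], 0.64), ([325.5, 296.1], 0.64)]
```

```bash
python3 - <<'E'
from h import *
a=cv2.imread("pics/top0.png");cv2.imwrite("pics/topc.png",cv2.resize(a[110:310,90:490],(800,400),interpolation=cv2.INTER_CUBIC))
# two-ray heights
ft=grab_frame("top");fs=grab_frame("side")
for n,p,q in [("lip",(192.1,178.2),(269.7,148.8)),("home",(192.4,167),(280.9,164.7)),("bay",(194.3,182),(267,168.3)),("h1",(274,219.1),(271,224.1)),("h2",(322,214.7),(296,259.2)),("h3",(369.8,211.9),(325.5,296.1)),("h4",(426,206.3),(377.6,343)),("h5",(145.8,252.7),(192.4,161.3))]:
    (o1,d1),(o2,d2)=ray(ft,p),ray(fs,q)
    t=np.linalg.lstsq(np.c_[d1,-d2],o2-o1,rcond=None)[0]
    print(n,np.round((o1+d1*t[0]+o2+d2*t[1])/2,1))
# bay roof: all points
for c,f in(("top",ft),("side",fs)):
    P=pts(f,np.ones((420,560),bool)); m=(abs(P[:,0]-620)<90)&(abs(P[:,1]-265)<80)
    for lo,hi in((58,72),(1.5,6)):
        T=P[m&(P[:,2]>lo)&(P[:,2]<hi)];print(c,lo,len(T),np.median(T[:,2]),cv2.minAreaRect(T[:,:2].astype(np.float32)))
    T=P[m&(P[:,2]>58)&(P[:,2]<72)]
    for y in T[np.argsort(T[:,0])][:12]:print(np.round(y,0),end=" ")
E
```

```text
lip [563.2 248.2  79.4]
home [608.  266.7  -3.1]
bay [561.3 260.7   2.3]
h1 [459.9  32.8   2.3]
h2 [ 468.6 -100.7   -7.3]
h3 [ 474.7 -233.6   -3.1]
h4 [ 495.4 -389.    10.2]
h5 [365.1 390.    8.4]
top 58 1045 64.68724654974788 ((613.097412109375, 263.7987060546875), (125.74781799316406, 81.42308044433594), 12.480173110961914)
top 1.5 914 2.834352021609174 ((619.6629638671875, 265.0318908691406), (178.0059356689453, 159.8561553955078), 0.03373166173696518)
[544. 287.  63.] [544. 290.  62.] [547. 288.  59.] [547. 286.  58.] [549. 288.  60.] [549. 286.  59.] [552. 285.  61.] [552. 289.  59.] [555. 285.  62.] [555. 288.  61.] [557. 285.  61.] [560. 285.  61.] side 58 494 63.28924967876003 ((612.5216674804688, 264.20611572265625), (124.21826171875, 83.80525207519531), 12.049184799194336)
side 1.5 201 2.8812252114092964 ((619.298095703125, 266.5509033203125), (176.3173370361328, 156.52101135253906), 0.8175039887428284)
[543. 292.  59.] [545. 290.  60.] [548. 288.  60.] [549. 284.  61.] [552. 284.  61.] [557. 280.  58.] [559. 284.  59.] [560. 212.  60.] [561. 281.  67.] [563. 211.  60.] [563. 286.  60.] [564. 272.  64.]
```

View pics/topc.png

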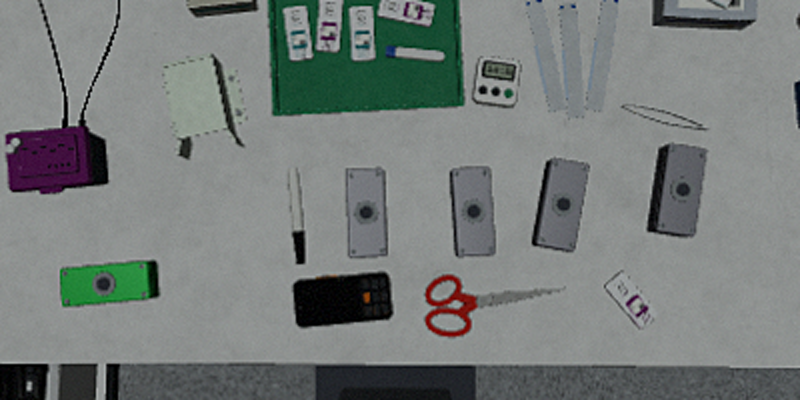

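View pics/side0.png

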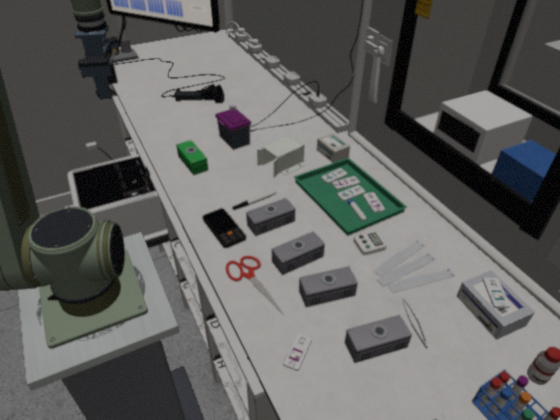

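The crop shows four grey housings at top px (275,218), (322,215), (371,212) and (426,204). The green look-alike is at (146,252) and the white bay at (191,159), with its mouth toward the robot. 

Candidates: the four grey ones are all real. I exclude the green one, and the black phone (262,260) is not a housing. I start with the leftmost housing, H1.

move_arm(
  plan=[
    {"x":-35.5,"y":-32.2,"z":8},
    {"x":-35.5,"y":-32.2,"z":8},
    {"x":-35.5,"y":-32.2,"z":8},
    {"x":-35.5,"y":-32.2,"z":8},
    {"x":-35.5,"y":-32.2,"z":8},
    {"x":-35.5,"y":-32.2,"z":8},
    {"x":-35.5,"y":-32.2,"z":8},
    {"x":-35.5,"y":-32.2,"z":8},
    {"x":-35.5,"y":-32.2,"z":8},
    {"x":-35.5,"y":-32.2,"z":8},
  ],
  grip=1,
  squeeze=50,
)

```text
schema error: expected keys x, y, z, rx, ry, rz
```

move_arm(
  plan=[
    {"x":-35.5,"y":-32.2,"z":8},
    {"x":-35.5,"y":-32.2,"z":8},
    {"rz":-0.127},
    {"rz":-0.127},
    {"rz":-0.125},
    {},
  ],
)

```text
schema error: expected keys x, y, z, rx, ry, rz
```

move_arm(
  plan=[
    {"x":-35.5,"y":-32.2,"z":8,"rx":0,"ry":0,"rz":0},
    {"x":-35.5,"y":-32.2,"z":8,"rx":0,"ry":0,"rz":0},
    {"x":-35.5,"y":-32.2,"z":8,"rx":0,"ry":0,"rz":0},
    {"x":-35.5,"y":-32.2,"z":8,"rx":0,"ry":0,"rz":0},
    {"x":-35.5,"y":-32.2,"z":8,"rx":0,"ry":0,"rz":0},
    {"x":-35.5,"y":-32.2,"z":8,"rx":0,"ry":0,"rz":0},
    {"x":-35.5,"y":-32.2,"z":8,"rx":0,"ry":0,"rz":0},
    {"x":-35.5,"y":-32.2,"z":8,"rx":0,"ry":0,"rz":0},
    {"x":-35.5,"y":-32.2,"z":8,"rx":0,"ry":0,"rz":0},
    {"x":-35.5,"y":-32.2,"z":8,"rx":0,"ry":0,"rz":0},
  ],
  grip=1,
  squeeze=50,
)

```text
time_s: 1.8
ee_pos: [420.1, 117.6, 134.0]
ee_rot: [179.9, 0.1, 160.4]
force: [0.9, 0.4, -0.1]
gripper_width: 90.9
gripper_force: 0.0
```

move_arm(
  plan=[
    {"x":-35.5,"y":-32.2,"z":8,"rx":0,"ry":0,"rz":0},
    {"x":-35.5,"y":-32.2,"z":8,"rx":0,"ry":0,"rz":0},
    {"x":0,"y":0,"z":0,"rx":0,"ry":0,"rz":-0.127},
    {"x":0,"y":0,"z":0,"rx":0,"ry":0,"rz":-0.127},
    {"x":0,"y":0,"z":0,"rx":0,"ry":0,"rz":-0.125},
    {"x":0,"y":0,"z":0,"rx":0,"ry":0,"rz":0},
    {"x":0,"y":0,"z":0,"rx":0,"ry":0,"rz":0},
  ],
)

```text
time_s: 2.5
ee_pos: [464.6, 35.0, 118.0]
ee_rot: [180.0, 0.0, -178.0]
force: [-0.4, 0.3, 0.3]
gripper_width: 91.0
gripper_force: 0.0
```

move_arm(
  plan=[
    {"x":0,"y":-0.8,"z":40,"rx":0,"ry":0,"rz":0},
    {"x":0,"y":0,"z":40,"rx":0,"ry":0,"rz":0},
    {"x":0,"y":0,"z":30,"rx":0,"ry":0,"rz":0},
    {"x":0,"y":0,"z":0,"rx":0,"ry":0,"rz":0},
    {"x":0,"y":0,"z":0,"rx":0,"ry":0,"rz":0},
  ],
)

```text
time_s: 3.0
ee_pos: [464.9, 34.3, 8.3]
ee_rot: [180.0, -0.0, -177.9]
force: [0.6, -0.4, -0.1]
gripper_width: 91.2
gripper_force: 0.0
```

move_arm(
  plan=[
    {"x":0,"y":0,"z":0,"rx":0,"ry":0,"rz":0},
    {"x":0,"y":0,"z":0,"rx":0,"ry":0,"rz":0},
    {"x":0,"y":0,"z":0,"rx":0,"ry":0,"rz":0},
    {"x":0,"y":0,"z":0,"rx":0,"ry":0,"rz":0},
    {"x":0,"y":0,"z":0,"rx":0,"ry":0,"rz":0},
    {"x":0,"y":0,"z":0,"rx":0,"ry":0,"rz":0},
  ],
  grip=0,
  squeeze=50,
)

```text
time_s: 3.6
ee_pos: [464.8, 34.3, 8.3]
ee_rot: [180.0, 0.0, -177.9]
force: [0.6, 1.4, 3.3]
gripper_width: 51.5
gripper_force: 50.0
```

Gripped. Next I lift, tip one way and come back level.

move_arm(
  plan=[
    {"x":0,"y":0,"z":-30,"rx":0,"ry":0,"rz":0},
    {"x":0,"y":0,"z":-30,"rx":0,"ry":0,"rz":0},
    {"x":0,"y":0,"z":0,"rx":0,"ry":0.15,"rz":0},
    {"x":0,"y":0,"z":0,"rx":0,"ry":0.15,"rz":0},
    {"x":0,"y":0,"z":0,"rx":0,"ry":0,"rz":0},
    {"x":0,"y":0,"z":0,"rx":0,"ry":0,"rz":0},
    {"x":0,"y":0,"z":0,"rx":0,"ry":0,"rz":0},
    {"x":0,"y":0,"z":0,"rx":0,"ry":0,"rz":0},
    {"x":0,"y":0,"z":0,"rx":0,"ry":-0.15,"rz":0},
    {"x":0,"y":0,"z":0,"rx":0,"ry":-0.15,"rz":0},
  ],
)

```text
time_s: 4.6
ee_pos: [465.2, 34.1, 68.2]
ee_rot: [180.0, 0.4, -177.9]
force: [0.2, 0.3, -2.1]
gripper_width: 52.2
gripper_force: 50.0
```

move_arm(
  plan=[
    {"x":0,"y":0,"z":0,"rx":0,"ry":0,"rz":0},
    {"x":0,"y":0,"z":0,"rx":0,"ry":0,"rz":0},
    {"x":0,"y":0,"z":0,"rx":0,"ry":0,"rz":0},
  ],
)

```text
time_s: 4.9
ee_pos: [466.2, 34.2, 68.7]
ee_rot: [180.0, 0.1, -177.9]
force: [0.4, -0.6, -2.9]
gripper_width: 52.0
gripper_force: 50.0
```

```bash
cat > r.py <<'E'
from h import *
s=state();print(*[(k,np.round(s[k],3)) for k in("time_s","ee_pos","ee_rot","force","torque","effort","gripper_width")])
E
python3 r.py
```

```text
('time_s', np.float64(4.9)) ('ee_pos', array([466.199,  34.197,  68.707])) ('ee_rot', array([ 1.79994e+02,  8.20000e-02, -1.77868e+02])) ('force', array([ 0.356, -0.589, -2.893])) ('torque', array([-0.012,  0.005,  0.031])) ('effort', array([ 3.4000e-02, -3.6123e+01, -1.7144e+01, -2.4000e-02,  1.9500e-01,
        1.0000e-03])) ('gripper_width', np.float64(52.025))
```

move_arm(
  plan=[
    {"x":0,"y":0,"z":0,"rx":0,"ry":-0.15,"rz":0},
    {"x":0,"y":0,"z":0,"rx":0,"ry":-0.15,"rz":0},
    {"x":0,"y":0,"z":0,"rx":0,"ry":0,"rz":0},
    {"x":0,"y":0,"z":0,"rx":0,"ry":0,"rz":0},
    {"x":0,"y":0,"z":0,"rx":0,"ry":0,"rz":0},
    {"x":0,"y":0,"z":0,"rx":0,"ry":0,"rz":0},
    {"x":0,"y":0,"z":0,"rx":0,"ry":0.15,"rz":0},
    {"x":0,"y":0,"z":0,"rx":0,"ry":0.15,"rz":0},
    {"x":0,"y":0,"z":0,"rx":0,"ry":0,"rz":0},
    {"x":0,"y":0,"z":0,"rx":0,"ry":0,"rz":0},
  ],
)

```text
time_s: 5.9
ee_pos: [466.1, 34.1, 67.6]
ee_rot: [180.0, 0.1, -177.9]
force: [-1.1, -0.3, -3.2]
gripper_width: 51.7
gripper_force: 50.0
```

```bash
python3 r.py; python3 - <<'E'
from h import *
f=grab_frame("top");g=grab_frame("side")
for c,f in(("top",f),("side",g)):
    P=pts(f,np.ones((420,560),bool)); m=(abs(P[:,0]-620)<90)&(abs(P[:,1]-265)<80)
    T=P[m&(P[:,2]>61)&(P[:,2]<70)&(P[:,0]>575)]
    r=cv2.minAreaRect(T[:,:2].astype(np.float32));print(c,len(T),r)
    m=(P[:,0]>540)&(P[:,0]<720)&(abs(P[:,1]-265)<80)
    T=P[m&(P[:,2]>20)&(P[:,2]<75)]
    # lateral coordinate extents for yaw candidates
    for a in np.radians([10,11,12,13,14]):
        u=T[:,:2]@[np.cos(a),np.sin(a)];v=T[:,:2]@[-np.sin(a),np.cos(a)]
        k=(u>u.min()+40)
        print(round(np.degrees(a)),np.round([*np.percentile(u,[0,.5,99.5,100]),*np.percentile(v[k],[1,3,97,99])],1))
E
```

```text
('time_s', np.float64(5.9)) ('ee_pos', array([466.088,  34.15 ,  67.639])) ('ee_rot', array([ 1.79996e+02,  7.80000e-02, -1.77876e+02])) ('force', array([-1.078, -0.263, -3.24 ])) ('torque', array([ 0.028,  0.097, -0.037])) ('effort', array([-5.3000e-02, -3.4909e+01, -1.9482e+01, -2.8000e-02, -9.3000e-02,
       -3.0000e-03])) ('gripper_width', np.float64(51.684))
top 946 ((621.0459594726562, 266.96484375), (107.16181182861328, 71.29230499267578), 12.34296989440918)
10 [583.5 586.4 710.7 712.7 118.9 119.8 188.4 190.5]
11 [586.7 589.6 713.  714.8 107.9 108.6 176.7 178.4]
12 [589.8 591.5 715.4 716.7  96.6  97.1 165.1 166.5]
13 [592.6 593.4 717.4 718.5  85.1  85.4 153.3 154.7]
14 [594.2 595.6 719.5 720.7  73.2  73.5 141.7 143.1]
side 133 ((649.9996337890625, 271.420166015625), (46.74932098388672, 67.87991333007812), 14.89062213897705)
10 [652.5 653.4 713.2 713.7 121.  121.3 186.1 188.2]
11 [654.5 655.4 715.3 715.8 108.8 109.1 173.6 176. ]
12 [656.2 657.1 717.2 717.7  96.4  96.8 161.2 163.8]
13 [657.8 658.7 719.2 719.4  84.   84.6 148.4 151.5]
14 [659.1 660.1 720.8 721.5  71.5  72.4 135.8 139.2]
```

```bash
cat > avg.py <<'E'
from h import *
A=[]
for i in range(8):
    s=state();A.append(np.r_[s["torque"],s["force"],s["effort"][4],s["effort"][2]]);grab_frame("top")
A=np.array(A);print(s["time_s"],"tq",A[:,:3].mean(0).round(3),"sd",A[:,:3].std(0).round(3),"F",A[:,3:6].mean(0).round(2),"e5,e3",A[:,6:].mean(0).round(3))
E
python3 avg.py
```

```text
6.35 tq [0.011 0.036 0.009] sd [0.037 0.046 0.04 ] F [-0.02  0.03 -2.19] e5,e3 [  0.057 -18.014]
```

move_arm(
  plan=[
    {"x":0,"y":0,"z":0,"rx":0,"ry":0.15,"rz":0},
    {"x":0,"y":0,"z":0,"rx":0,"ry":0.15,"rz":0},
    {"x":0,"y":0,"z":0,"rx":0,"ry":0,"rz":0},
    {"x":0,"y":0,"z":0,"rx":0,"ry":0,"rz":0},
    {"x":0,"y":0,"z":0,"rx":0,"ry":0,"rz":0},
    {"x":0,"y":0,"z":0,"rx":0,"ry":0,"rz":0},
    {"x":0,"y":0,"z":0,"rx":0,"ry":-0.15,"rz":0},
    {"x":0,"y":0,"z":0,"rx":0,"ry":-0.15,"rz":0},
    {"x":0,"y":0,"z":0,"rx":0,"ry":0,"rz":0},
    {"x":0,"y":0,"z":0,"rx":0,"ry":0,"rz":0},
  ],
)

```text
time_s: 7.4
ee_pos: [463.7, 34.1, 68.9]
ee_rot: [180.0, -0.0, -177.9]
force: [0.6, -0.3, -2.1]
gripper_width: 51.9
gripper_force: 50.0
```

```bash
python3 avg.py
```

```text
7.75 tq [ 0.037 -0.018  0.006] sd [0.025 0.038 0.032] F [ 0.09 -0.01 -2.47] e5,e3 [  0.161 -17.377]
```

move_arm(
  plan=[
    {"x":0,"y":0,"z":30,"rx":0,"ry":0,"rz":0},
    {"x":0,"y":0,"z":22,"rx":0,"ry":0,"rz":0},
    {"x":0,"y":0,"z":8,"rx":0,"ry":0,"rz":0},
    {"x":0,"y":0,"z":0,"rx":0,"ry":0,"rz":0},
    {"x":0,"y":0,"z":0,"rx":0,"ry":0,"rz":0},
  ],
)

```text
time_s: 8.3
ee_pos: [465.2, 34.2, 8.2]
ee_rot: [180.0, 0.0, -177.9]
force: [0.5, 0.7, -1.8]
gripper_width: 51.6
gripper_force: 50.0
```

move_arm(
  plan=[
    {"x":0,"y":0,"z":0,"rx":0,"ry":0,"rz":0},
    {"x":0,"y":0,"z":0,"rx":0,"ry":0,"rz":0},
    {"x":0,"y":0,"z":0,"rx":0,"ry":0,"rz":0},
    {"x":0,"y":0,"z":0,"rx":0,"ry":0,"rz":0},
    {"x":0,"y":0,"z":0,"rx":0,"ry":0,"rz":0},
    {"x":0,"y":0,"z":-40,"rx":0,"ry":0,"rz":0},
    {"x":0,"y":0,"z":-40,"rx":0,"ry":0,"rz":0},
  ],
  grip=1,
)

```text
time_s: 9.0
ee_pos: [463.5, 34.1, 88.0]
ee_rot: [180.0, -0.2, -177.9]
force: [0.9, 0.3, -0.1]
gripper_width: 91.2
gripper_force: 0.0
```

move_arm(
  plan=[
    {"x":1.3,"y":-48,"z":0,"rx":0,"ry":0,"rz":0},
    {"x":1.3,"y":-48,"z":0,"rx":0,"ry":0,"rz":0},
    {"x":1.3,"y":-47.8,"z":0,"rx":0,"ry":0,"rz":-0.033},
    {"x":0,"y":0,"z":0,"rx":0,"ry":0,"rz":0},
    {"x":0,"y":0,"z":0,"rx":0,"ry":0,"rz":0},
  ],
)

```text
time_s: 9.5
ee_pos: [465.7, -110.5, 87.8]
ee_rot: [180.0, -0.0, -176.2]
force: [-0.6, -0.4, 0.1]
gripper_width: 91.3
gripper_force: 0.0
```

move_arm(
  plan=[
    {"x":0,"y":0,"z":40,"rx":0,"ry":0,"rz":0},
    {"x":0,"y":0,"z":40,"rx":0,"ry":0,"rz":0},
    {"x":0,"y":0,"z":0,"rx":0,"ry":0,"rz":0},
    {"x":0,"y":0,"z":0,"rx":0,"ry":0,"rz":0},
  ],
)

```text
time_s: 9.9
ee_pos: [465.9, -108.5, 8.0]
ee_rot: [180.0, -0.1, -175.9]
force: [-0.1, -0.4, -0.2]
gripper_width: 90.9
gripper_force: 0.0
```

move_arm(
  plan=[
    {"x":0,"y":0,"z":0,"rx":0,"ry":0,"rz":0},
    {"x":0,"y":0,"z":0,"rx":0,"ry":0,"rz":0},
    {"x":0,"y":0,"z":0,"rx":0,"ry":0,"rz":0},
    {"x":0,"y":0,"z":0,"rx":0,"ry":0,"rz":0},
    {"x":0,"y":0,"z":0,"rx":0,"ry":0,"rz":0},
    {"x":0,"y":0,"z":-30,"rx":0,"ry":0,"rz":0},
    {"x":0,"y":0,"z":-30,"rx":0,"ry":0,"rz":0},
    {"x":0,"y":0,"z":0,"rx":0,"ry":0.15,"rz":0},
    {"x":0,"y":0,"z":0,"rx":0,"ry":0.15,"rz":0},
    {"x":0,"y":0,"z":0,"rx":0,"ry":0,"rz":0},
  ],
  grip=0,
  squeeze=50,
)

```text
time_s: 10.9
ee_pos: [469.6, -109.6, 66.0]
ee_rot: [180.0, -17.1, -175.9]
force: [0.4, 0.8, -3.2]
gripper_width: 51.5
gripper_force: 50.0
```

move_arm(
  plan=[
    {"x":0,"y":0,"z":0,"rx":0,"ry":0,"rz":0},
    {"x":0,"y":0,"z":0,"rx":0,"ry":0,"rz":0},
    {"x":0,"y":0,"z":0,"rx":0,"ry":0,"rz":0},
    {"x":0,"y":0,"z":0,"rx":0,"ry":-0.15,"rz":0},
    {"x":0,"y":0,"z":0,"rx":0,"ry":-0.15,"rz":0},
    {"x":0,"y":0,"z":0,"rx":0,"ry":0,"rz":0},
    {"x":0,"y":0,"z":0,"rx":0,"ry":0,"rz":0},
    {"x":0,"y":0,"z":0,"rx":0,"ry":0,"rz":0},
  ],
)

```text
time_s: 11.7
ee_pos: [467.6, -110.1, 68.7]
ee_rot: [-180.0, 0.1, -176.0]
force: [1.1, -0.4, -3.8]
gripper_width: 51.7
gripper_force: 50.0
```

```bash
sed -i 's/range(8)/range(12)/' avg.py; python3 avg.py
```

```text
12.25 tq [0.045 0.053 0.007] sd [0.04  0.032 0.03 ] F [ 0.13  0.13 -4.2 ] e5,e3 [  0.042 -18.705]
```

move_arm(
  plan=[
    {"x":0,"y":0,"z":0,"rx":0,"ry":-0.15,"rz":0},
    {"x":0,"y":0,"z":0,"rx":0,"ry":-0.15,"rz":0},
    {"x":0,"y":0,"z":0,"rx":0,"ry":0,"rz":0},
    {"x":0,"y":0,"z":0,"rx":0,"ry":0,"rz":0},
    {"x":0,"y":0,"z":0,"rx":0,"ry":0,"rz":0},
    {"x":0,"y":0,"z":0,"rx":0,"ry":0.15,"rz":0},
    {"x":0,"y":0,"z":0,"rx":0,"ry":0.15,"rz":0},
    {"x":0,"y":0,"z":0,"rx":0,"ry":0,"rz":0},
    {"x":0,"y":0,"z":0,"rx":0,"ry":0,"rz":0},
    {"x":0,"y":0,"z":0,"rx":0,"ry":0,"rz":0},
  ],
)

```text
time_s: 13.3
ee_pos: [465.3, -109.4, 67.5]
ee_rot: [180.0, -0.0, -176.0]
force: [-0.6, -0.1, -5.1]
gripper_width: 51.8
gripper_force: 50.0
```

```bash
python3 avg.py
```

```text
13.85 tq [ 0.051 -0.024  0.009] sd [0.025 0.023 0.032] F [ 0.19  0.22 -4.42] e5,e3 [  0.072 -18.798]
```

move_arm(
  plan=[
    {"x":0,"y":0,"z":0,"rx":0,"ry":0.15,"rz":0},
    {"x":0,"y":0,"z":0,"rx":0,"ry":0.15,"rz":0},
    {"x":0,"y":0,"z":0,"rx":0,"ry":0,"rz":0},
    {"x":0,"y":0,"z":0,"rx":0,"ry":0,"rz":0},
    {"x":0,"y":0,"z":0,"rx":0,"ry":0,"rz":0},
    {"x":0,"y":0,"z":0,"rx":0,"ry":-0.15,"rz":0},
    {"x":0,"y":0,"z":0,"rx":0,"ry":-0.15,"rz":0},
    {"x":0,"y":0,"z":0,"rx":0,"ry":0,"rz":0},
    {"x":0,"y":0,"z":0,"rx":0,"ry":0,"rz":0},
    {"x":0,"y":0,"z":0,"rx":0,"ry":0,"rz":0},
  ],
)

```text
time_s: 14.9
ee_pos: [467.4, -110.1, 68.8]
ee_rot: [-180.0, 0.1, -176.0]
force: [0.1, -0.2, -4.3]
gripper_width: 51.8
gripper_force: 50.0
```

```bash
sed -i 's/range(12)/range(16)/' avg.py; python3 avg.py
```

```text
15.65 tq [ 0.03   0.049 -0.002] sd [0.033 0.039 0.023] F [ 0.    0.08 -4.29] e5,e3 [  0.035 -18.717]
```

move_arm(
  plan=[
    {"x":0,"y":0,"z":0,"rx":0,"ry":-0.15,"rz":0},
    {"x":0,"y":0,"z":0,"rx":0,"ry":-0.15,"rz":0},
    {"x":0,"y":0,"z":0,"rx":0,"ry":0,"rz":0},
    {"x":0,"y":0,"z":0,"rx":0,"ry":0,"rz":0},
    {"x":0,"y":0,"z":0,"rx":0,"ry":0,"rz":0},
    {"x":0,"y":0,"z":0,"rx":0,"ry":0.15,"rz":0},
    {"x":0,"y":0,"z":0,"rx":0,"ry":0.15,"rz":0},
    {"x":0,"y":0,"z":0,"rx":0,"ry":0,"rz":0},
    {"x":0,"y":0,"z":0,"rx":0,"ry":0,"rz":0},
    {"x":0,"y":0,"z":0,"rx":0,"ry":0,"rz":0},
  ],
)

```text
time_s: 16.7
ee_pos: [465.3, -109.4, 67.5]
ee_rot: [180.0, -0.0, -176.0]
force: [-0.9, -0.0, -5.1]
gripper_width: 51.8
gripper_force: 50.0
```

```bash
python3 avg.py
```

```text
17.45 tq [ 0.031 -0.035  0.007] sd [0.03  0.042 0.026] F [ 0.07 -0.03 -4.55] e5,e3 [  0.081 -18.764]
```

Housing H2 (top px 322,215) has the ball. The level torque flips sign repeatably with the tip direction (+0.05/−0.03 N m), and its weight of 4.4 N is more than an empty housing can have. I carry it to the front of the bay.

move_arm(
  plan=[
    {"x":0,"y":0,"z":-30,"rx":0,"ry":0,"rz":0},
    {"x":-5.8,"y":43,"z":0,"rx":0,"ry":0,"rz":0},
    {"x":-5.8,"y":43,"z":0,"rx":0,"ry":0,"rz":0},
    {"x":-5.8,"y":43,"z":0,"rx":0,"ry":0,"rz":0},
    {"x":-5.8,"y":43,"z":0,"rx":0,"ry":0,"rz":0},
    {"x":-5.8,"y":43,"z":0,"rx":0,"ry":0,"rz":0},
    {"x":-5.8,"y":43,"z":0,"rx":0,"ry":0,"rz":0},
    {"x":-5.8,"y":43,"z":0,"rx":0,"ry":0,"rz":0},
    {"x":-5.8,"y":43,"z":0,"rx":0,"ry":0,"rz":0},
    {"x":0,"y":0,"z":0,"rx":0,"ry":0,"rz":-0.143},
  ],
)

```text
time_s: 18.5
ee_pos: [489.2, 242.2, 98.0]
ee_rot: [179.8, 0.2, -167.4]
force: [-0.6, -1.1, -3.4]
gripper_width: 52.0
gripper_force: 50.0
```

move_arm(
  plan=[
    {"x":0,"y":0,"z":20,"rx":0,"ry":0,"rz":0},
    {"x":0,"y":0,"z":0,"rx":0,"ry":0,"rz":0},
    {"x":0,"y":0,"z":0,"rx":0,"ry":0,"rz":0},
    {"x":0,"y":0,"z":0,"rx":0,"ry":0,"rz":0},
  ],
)

```text
time_s: 18.9
ee_pos: [488.7, 236.6, 78.6]
ee_rot: [180.0, 0.1, -167.8]
force: [0.6, 0.0, -4.3]
gripper_width: 51.8
gripper_force: 50.0
```

```bash
python3 r.py; python3 - <<'E'
from h import *
f=grab_frame("top");g=grab_frame("side")
a=np.hstack([cv2.resize(f["img"][130:250,130:310],None,fx=2.2,fy=3.3/1.5),cv2.resize(g["img"][100:220,200:380],None,fx=2.2,fy=2.2)]);print(a.shape)
cv2.imwrite("pics/bay1.png",a[...,::-1])
E
```

```text
('time_s', np.float64(18.9)) ('ee_pos', array([488.741, 236.614,  78.612])) ('ee_rot', array([ 1.79981e+02,  6.60000e-02, -1.67824e+02])) ('force', array([ 0.583,  0.039, -4.308])) ('torque', array([ 0.079, -0.089, -0.013])) ('effort', array([ 1.5500e-01, -4.2602e+01, -1.9868e+01, -2.0000e-03,  1.6700e-01,
        1.0000e-03])) ('gripper_width', np.float64(51.752))
(264, 792, 3)
```

View pics/bay1.png

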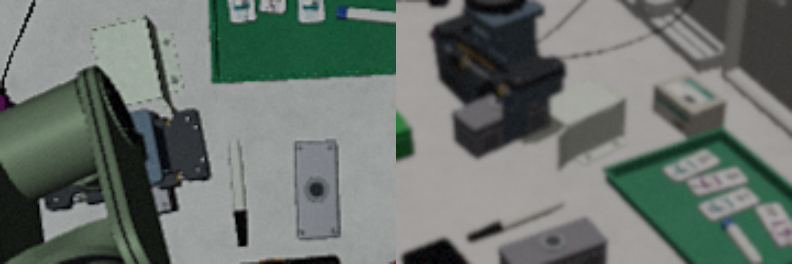

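The crop shows the housing held in line with the bay (left half: bay at (130,65), gripper just below it). H1 stands upright at right. I lower it and slide it in while held, watching the force.

move_arm(
  plan=[
    {"x":0,"y":0,"z":40,"rx":0,"ry":0,"rz":0},
    {"x":0,"y":0,"z":22,"rx":0,"ry":0,"rz":0},
    {"x":0,"y":0,"z":7,"rx":0,"ry":0,"rz":0},
    {"x":0,"y":0,"z":0,"rx":0,"ry":0,"rz":0},
    {"x":-10,"y":0,"z":0,"rx":0,"ry":0,"rz":0},
    {"x":-10,"y":0,"z":0,"rx":0,"ry":0,"rz":0},
    {"x":0,"y":0,"z":0,"rx":0,"ry":0,"rz":0},
  ],
)

```text
time_s: 19.7
ee_pos: [509.0, 241.2, 11.9]
ee_rot: [180.0, 0.1, -167.8]
force: [-1.5, -1.5, 11.2]
gripper_width: 51.5
gripper_force: 50.0
```

move_arm(
  plan=[
    {"x":-8,"y":0,"z":0,"rx":0,"ry":0,"rz":0},
    {"x":-8,"y":0,"z":0,"rx":0,"ry":0,"rz":0},
    {"x":-6,"y":0,"z":0,"rx":0,"ry":0,"rz":0},
    {"x":0,"y":0,"z":0,"rx":0,"ry":0,"rz":0},
  ],
)

```text
time_s: 20.1
ee_pos: [529.6, 245.6, 11.8]
ee_rot: [180.0, 0.0, -167.8]
force: [-4.3, -0.8, 10.7]
gripper_width: 51.7
gripper_force: 50.0
```

move_arm(
  plan=[
    {"x":0,"y":0,"z":0,"rx":0,"ry":0,"rz":0},
    {"x":0,"y":0,"z":0,"rx":0,"ry":0,"rz":0},
    {"x":0,"y":0,"z":0,"rx":0,"ry":0,"rz":0},
    {"x":0,"y":0,"z":0,"rx":0,"ry":0,"rz":0},
    {"x":0,"y":0,"z":-40,"rx":0,"ry":0,"rz":0},
    {"x":0,"y":0,"z":-35,"rx":0,"ry":0,"rz":0},
    {"x":50,"y":0,"z":0,"rx":0,"ry":0,"rz":0},
    {"x":50,"y":0,"z":0,"rx":0,"ry":0,"rz":0},
  ],
  grip=1,
)

```text
time_s: 20.9
ee_pos: [432.1, 224.8, 85.0]
ee_rot: [179.9, 0.2, -167.8]
force: [-0.6, 0.2, 0.3]
gripper_width: 91.1
gripper_force: 0.0
```

move_arm(
  plan=[
    {"x":2,"y":0,"z":0,"rx":0,"ry":0,"rz":0},
    {"x":0,"y":0,"z":0,"rx":0,"ry":0,"rz":0},
    {"x":0,"y":0,"z":0,"rx":0,"ry":0,"rz":0},
    {"x":0,"y":0,"z":0,"rx":0,"ry":0,"rz":0},
    {"x":0,"y":0,"z":0,"rx":0,"ry":0,"rz":0},
    {"x":0,"y":0,"z":0,"rx":0,"ry":0,"rz":0},
    {"x":0,"y":0,"z":0,"rx":0,"ry":0,"rz":0},
  ],
  grip=0,
)

```text
time_s: 21.6
ee_pos: [429.9, 224.0, 83.8]
ee_rot: [180.0, -0.0, -167.8]
force: [-0.1, 0.5, 0.3]
gripper_width: 37.9
gripper_force: 0.0
```

```bash
python3 - <<'E'
from h import *
s=state();print(s["ee_pos"],s["ee_rot"],s["gripper_width"])
f=grab_frame("side");cv2.imwrite("pics/s2.png",cv2.resize(f["img"][110:310,180:430],(750,600))[...,::-1])
P=pts(f,np.ones((420,560),bool));a=np.radians(12.2)
d=P[:,:2]-[571.2,254.8];u=d@[np.cos(a),np.sin(a)];v=d@[-np.sin(a),np.cos(a)]
k=(u>-125)&(u<-3)&(abs(v)<32)&(P[:,2]>44)&(P[:,2]<56)
print(k.sum(),np.round([u[k].min(),*np.percentile(v[k],[1,99])],1))
for lo in range(-110,-5,15):
    q=k&(u>=lo)&(u<lo+15)
    if q.sum()>3:print(lo,np.round(np.percentile(v[q],[2,98]),1))
E
```

```text
[429.9102946  224.04426723  83.78658793] [ 1.79998576e+02 -6.89755466e-03 -1.67795373e+02] 37.94253285973974
364 [-102.2  -28.7   29.2]
-110 [-26.8  17.4]
-95 [-28.5  22.2]
-80 [-28.1  21.3]
-65 [-28.6  22. ]
-50 [-27.6  19.6]
-35 [-26.8  19.6]
-20 [-27.4  31.6]
```

View pics/s2.png

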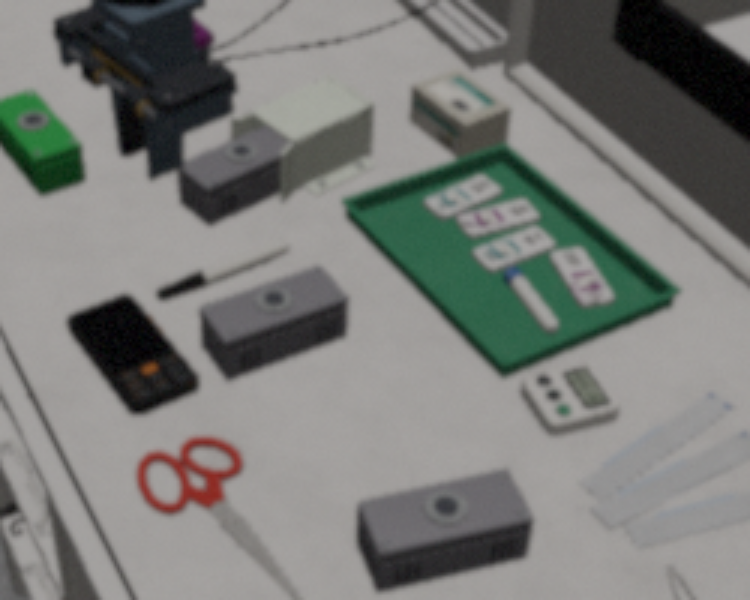

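The housing is in the bay's mouth, upright, at crop (235,170). H1 stands at (275,310). I shut the fingers, lower behind the housing and push.

move_arm(
  plan=[
    {"x":0,"y":0,"z":0,"rx":0,"ry":0,"rz":0},
    {"x":0,"y":0,"z":0,"rx":0,"ry":0,"rz":0},
    {"x":0,"y":0,"z":0,"rx":0,"ry":0,"rz":0},
    {"x":0,"y":0,"z":36,"rx":0,"ry":0,"rz":0},
    {"x":0,"y":0,"z":36,"rx":0,"ry":0,"rz":0},
    {"x":0,"y":0,"z":0,"rx":0,"ry":0,"rz":0},
    {"x":-15,"y":0,"z":0,"rx":0,"ry":0,"rz":0},
    {"x":-10,"y":0,"z":0,"rx":0,"ry":0,"rz":0},
    {"x":-8,"y":0,"z":0,"rx":0,"ry":0,"rz":0},
    {"x":-8,"y":0,"z":0,"rx":0,"ry":0,"rz":0},
  ],
  grip=0,
)

```text
time_s: 22.65
ee_pos: [469.5, 232.6, 12.7]
ee_rot: [180.0, -0.1, -167.8]
force: [-3.0, -0.2, 1.7]
gripper_width: 0.1
gripper_force: 1.6
```

move_arm(
  plan=[
    {"x":-8,"y":0,"z":0,"rx":0,"ry":0,"rz":0},
    {"x":-8,"y":0,"z":0,"rx":0,"ry":0,"rz":0},
    {"x":-8,"y":0,"z":0,"rx":0,"ry":0,"rz":0},
    {"x":-8,"y":0,"z":0,"rx":0,"ry":0,"rz":0},
  ],
)

```text
time_s: 23.05
ee_pos: [501.4, 239.5, 12.0]
ee_rot: [180.0, -0.0, -167.8]
force: [-3.0, -0.9, 2.9]
gripper_width: 0.4
gripper_force: 1.6
```

move_arm(
  plan=[
    {"x":-8,"y":0,"z":0,"rx":0,"ry":0,"rz":0},
    {"x":-8,"y":0,"z":0,"rx":0,"ry":0,"rz":0},
    {"x":-7,"y":0,"z":0,"rx":0,"ry":0,"rz":0},
    {"x":-5,"y":0,"z":0,"rx":0,"ry":0,"rz":0},
    {"x":0,"y":0,"z":0,"rx":0,"ry":0,"rz":0},
  ],
)

```text
time_s: 23.55
ee_pos: [529.8, 245.8, 11.9]
ee_rot: [180.0, 0.1, -167.8]
force: [-0.4, 0.6, -0.2]
gripper_width: 0.4
gripper_force: 0.0
```

move_arm(
  plan=[
    {"x":-3,"y":0,"z":0,"rx":0,"ry":0,"rz":0},
    {"x":-2,"y":0,"z":0,"rx":0,"ry":0,"rz":0},
    {"x":0,"y":0,"z":0,"rx":0,"ry":0,"rz":0},
  ],
)

```text
time_s: 23.85
ee_pos: [531.6, 246.0, 11.8]
ee_rot: [-180.0, -0.2, -167.8]
force: [-5.0, -1.2, 3.3]
gripper_width: 0.3
gripper_force: 2.7
```

move_arm(
  plan=[
    {"x":-2,"y":0,"z":0,"rx":0,"ry":0,"rz":0},
    {"x":-1,"y":0,"z":0,"rx":0,"ry":0,"rz":0},
    {"x":0,"y":0,"z":0,"rx":0,"ry":0,"rz":0},
  ],
)

```text
time_s: 24.15
ee_pos: [531.5, 245.9, 11.7]
ee_rot: [-180.0, -0.6, -167.8]
force: [-12.3, -2.2, 9.3]
gripper_width: 0.5
gripper_force: 5.9
```

```bash
python3 r.py
```

```text
('time_s', np.float64(24.15)) ('ee_pos', array([531.49 , 245.912,  11.702])) ('ee_rot', array([-179.956,   -0.56 , -167.798])) ('force', array([-12.308,  -2.245,   9.307])) ('torque', array([-0.193,  1.737,  0.018])) ('effort', array([-2.0040e+00, -4.2510e+01, -2.1705e+01, -6.7400e-01, -3.2190e+00,
        1.8000e-02])) ('gripper_width', np.float64(0.453))
```

move_arm(
  plan=[
    {"x":8,"y":0,"z":0,"rx":0,"ry":0,"rz":0},
    {"x":30,"y":0,"z":0,"rx":0,"ry":0,"rz":0},
    {"x":40,"y":0,"z":-20,"rx":0,"ry":0,"rz":0},
    {"x":0,"y":-30,"z":-40,"rx":0,"ry":0,"rz":0},
    {"x":0,"y":-40,"z":-30,"rx":0,"ry":0,"rz":0},
    {"x":0,"y":-49,"z":0,"rx":0,"ry":0,"rz":0},
    {"x":0,"y":-49,"z":0,"rx":0,"ry":0,"rz":0},
    {"x":0,"y":-49,"z":0,"rx":0,"ry":0,"rz":0},
    {"x":0,"y":-49,"z":0,"rx":0,"ry":0,"rz":0},
    {"x":0,"y":0,"z":0,"rx":0,"ry":0,"rz":0},
  ],
)

```text
time_s: 25.15
ee_pos: [518.5, -34.7, 102.4]
ee_rot: [-179.8, 0.2, -168.1]
force: [0.4, 0.2, 0.1]
gripper_width: 0.1
gripper_force: 0.0
```

```bash
cat > chk.py <<'E'
from h import *
import sys
n=sys.argv[1];f=grab_frame("top");g=grab_frame("side")
A=[cv2.resize(f["img"][140:220,160:260],(400,320),interpolation=3),cv2.resize(g["img"][120:200,230:330],(400,320),interpolation=3)]
cv2.imwrite(f"pics/{n}.png",np.hstack(A)[...,::-1])
a=np.radians(12.2)
for c,f in(("top",f),("side",g)):
    P=pts(f,np.ones((420,560),bool))
    d=P[:,:2]-[571.2,254.8];u=d@[np.cos(a),np.sin(a)];v=d@[-np.sin(a),np.cos(a)]
    k=(u>-80)&(u<-3)&(abs(v)<24)&(P[:,2]>40)&(P[:,2]<54)
    r=(u>0)&(u<120)&(abs(v)<25)&(P[:,2]>61)&(P[:,2]<70)
    w=(abs(v)>29)&(abs(v)<50)&(P[:,2]>45)&(P[:,2]<66)&(u>-60)
    print(c,"housing top u",np.round(np.percentile(u[k],[0,3,97]),1),"v",np.round(np.percentile(v[k],[2,98]),1),"roof u",np.round(np.percentile(u[r],[0,2,98,100]),1),"flare u",np.round(np.percentile(u[w],[0,1]),1))
E
python3 chk.py b2
```

```text
top housing top u [-21.7 -21.4  -3.7] v [-23.1  22. ] roof u [1.000e-01 1.900e+00 1.023e+02 1.051e+02] flare u [-21.7 -19.6]
side housing top u [-24.8 -24.   -8. ] v [-18.8  20.5] roof u [ 0.5  2.3 83.3 85.6] flare u [-23.9 -22.3]
```

View pics/b2.png

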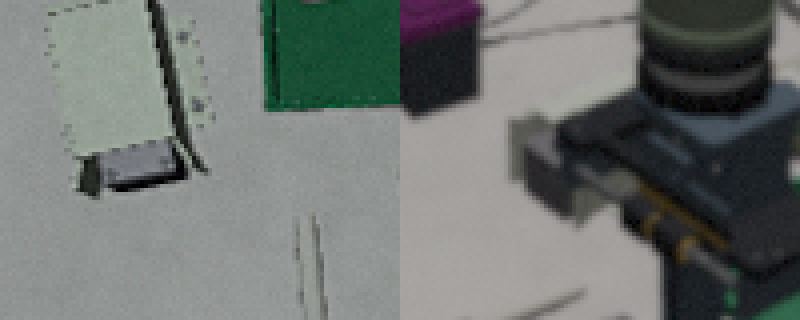

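The housing's rear face lies flush with the flare fronts (u ≈ −21, expected −20; left half of the crop around (140,165)). The push ended firmly against a stop at 12 N, so it is home. The arm is clear of everything, so I hand in.

```bash
python3 -c "
from workcell import *
print(job_done())"
```

```text
the job is handed in; nothing more can be done
None
```

I handed the job in with the second housing from the left as the one with the ball; it is fully home in the quarantine bay, but I did not lift the third and fourth housings: I stopped once its torque flipped with each tip and it weighed more than an empty one can, and the other three stand where they were.

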